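# Complete the pinwheel layer of plywood cases on the pallet slab

## Robot

A 7-joint arm with a two-finger parallel gripper is mounted at the origin on the work surface. World frame = base frame: x ahead of the robot, y to its left, z up, the work surface at z = 0. Lengths are in m, angles in rad, forces in N, time in s.
With the tool pointing down it reaches from about 0.425 to 0.875 m from the base axis. Payload 4.7 kg.
Tool frame: the origin (TCP) lies at the very end of the fingers, on their centre line; the grasp point (between the pads) lies 19 mm behind it; z points along the fingers, y is the direction in which the jaws open and shut (so a half turn about z gives the same grasp; the last joint's range is limited). The gripper opens to 85 mm and grips with 20 to 120 N. Pads are 22 mm wide; open, the fingers measure 114 mm over their backs; the gripper's body (76 mm by 85 mm) begins 54 mm behind the grasp point. The pads swing forward as they close: fully open they stand 13 mm farther back than shut.
Start: joints at [-1.264, 0.321, -0.07, 1.45, 0.023, 1.371, -0.057], TCP at [0.188, 0.622, 0.231] pointing down, gripper open.
Joint ranges: [-2.86, 2.86], [-0.3, 2.09], [-1.38, 1.24], [0.06, 2.45], [-1.56, 4.7], [0.09, 2.05], [-2.69, 2.69]. Speed limits (rad/s): [2.57, 2.57, 3.14, 3.14, 3.14, 3.14, 3.14].

## Interface

Orientations are given as a rotation vector (axis times angle).
In Python, from station import ctrl gives the robot as it stands.
- The arm moves only by the tool arm_command, never from a script. Its argument "motion" is a list that holds one entry, the list of rows, each a list of 7 numbers: the gripper's target within -1 to 1 (fully open at 1, half-way at 0, shut at -1), then the shift along the tool's x, y, z in cm, then the turn, a rotation vector about the tool's x, y, z in rad. In form: [[[fingers, dx, dy, dz, ax, ay, az], ...]]. A call has 1 to 5 rows; each row shifts and turns the commanded pose from where the row before left it, along the tool's axes as they then stand; what a row does not reach is not made up. A row lasts 1/10 s, in which the tool goes at most 50 mm and 8.59 degrees, less where a joint would pass 70% of its speed; a pose out of reach is approached as far as the arm can. A call with a gripper value outside its range is refused whole. The fingers move at their own pace and stop on an object; the grip force is fixed at half the most. Time passes only in rows, so rows that do not move let the fingers close. It gives the time, the measured TCP pose, the force and the opening at its end, in the units of the state.
- ctrl.read_state(): the state, without advancing time (a new reading comes with each control period).
- ctrl.get_image(name): name is "side" or "top"; returns a dict with "img" (400x640x3 uint8, blue, green, red), "fx", "fy", "cx", "cy" (pixels), "dist_coeffs" ([k1, k2, p1, p2, k3] as OpenCV has them; the pictures are not rectified), "R" (3x3) and "t" (3): a world point X has camera coordinates R X + t. Camera axes: x right, y down, z forward; pixel columns grow to the right and rows downward; lengths in m; the calibration is good to about 2 mm. A picture is of the moment at which its call begins. There is no depth.
- ctrl.sign_off(): hands the job in, once; it reports no verdict.
The state is a dict: "clock": time; "joint_pos": joint angles; "qvel": joint speeds; "effort": joint torques, N m; "tool_pos": TCP position; "eef_rot": TCP orientation; "wrist_force": force on the tool from outside, world axes, zero at the start; "ft_torque": the same for the moment, N m; "width": finger opening in m.
Only numpy, scipy, OpenCV 4.12 (cv2) and the standard library are available. Lean on these libraries where they do the work, as an engineer would, in place of code of your own. Each camera call takes 0.05 s, during which the arm holds its last target. There are 200 camera calls.

## Task

Finish the layer of plywood cases on the wooden pallet slab: take the two loose blue-handled cases and set one in each of the two empty outlined places, turned to fit its outline so that the four make the pinwheel, flat on the slab. Set them down, do not let them drop, and leave the orange-handled case where it is.

Things in the scene. Friction and masses are not known exactly. Their poses are not given: they have to be found in the camera images.
- slab: Wooden pallet slab 270 x 270 mm, deck 36 mm high, fixed. Origin: centre of its underside; x, y along its edges, z up. Two blue-handled cases are screwed to it, long side along x, at (x, y) = (40, 81) and (-40, -81) mm. The empty places (white outlines), long side along y, are centred at (81, -40) and (-81, 40) mm, 12 mm from either neighbour. Either loose case fits either place.
- case_a_handle (a point): First loose case with a blue handle, to be placed. Plywood, 150 (own x) x 68 (y) x 60 mm high, about 0.45 kg, loose and upright on the bench. An upright grip board stands on the middle of its lid: 80 mm long (x), 22 thick (y), 44 high. This point is the grip board's centre: 82 mm above the case's underside, 22 mm above the lid; z up. A half turn makes no difference.
- case_b_handle (a point): Second loose case with a blue handle, to be placed. Plywood, 150 (own x) x 68 (y) x 60 mm high, about 0.45 kg, loose and upright on the bench. An upright grip board stands on the middle of its lid: 80 mm long (x), 22 thick (y), 44 high. This point is the grip board's centre: 82 mm above the case's underside, 22 mm above the lid; z up. A half turn makes no difference.
- reject_handle (a point): Faulty case with an orange handle, to be left alone. Plywood, 150 (own x) x 68 (y) x 60 mm high, about 0.45 kg, loose and upright on the bench. An upright grip board stands on the middle of its lid: 80 mm long (x), 22 thick (y), 44 high. This point is the grip board's centre: 82 mm above the case's underside, 22 mm above the lid; z up. A half turn makes no difference.
Things that resemble listed ones, but are neither listed nor needed, are in the scene too. What is shaped like the part that bears case_a_handle but purple is not meant.

How it is judged:
At the end, for the whole second after the job is handed in: Both blue-handled cases lie at rest flat on the slab, one in each empty place (either way about): centred within 15 mm along each slab axis, long side along the slab's y within 10 degrees, height within 8 mm, tilted less than 4.5 degrees (z of case_a_handle in the frame of slab between 0.11 and 0.126 m and angle between the x axis of each of case_a_handle, case_b_handle and the y axis of slab, either way round below 0.175 rad and angle between each of case_a_handle, case_b_handle's own z axis and vertical below 0.08 rad and linear speed of each of case_a, case_b below 0.02 m/s and z of case_b_handle in the frame of slab between 0.11 and 0.126 m and ((x of case_a_handle in the frame of slab between 0.066 and 0.096 m and y of case_a_handle in the frame of slab between -0.055 and -0.025 m and x of case_b_handle in the frame of slab between -0.096 and -0.066 m and y of case_b_handle in the frame of slab between 0.025 and 0.055 m) or (x of case_a_handle in the frame of slab between -0.096 and -0.066 m and y of case_a_handle in the frame of slab between 0.025 and 0.055 m and x of case_b_handle in the frame of slab between 0.066 and 0.096 m and y of case_b_handle in the frame of slab between -0.055 and -0.025 m))); the robot touches nothing.
It fails at once if the orange-handled case is moved by more than 30 mm (distance of reject_handle from where it was at the start of the episode above 0.03 m).
It fails at once if the first loose blue-handled case is dropped (falls freely more than about 20 mm) (contact force between the fingers and case_a below 0.1 N and linear speed of case_a above 0.6 m/s).
It fails at once if the second loose blue-handled case is dropped (falls freely more than about 20 mm) (contact force between the fingers and case_b below 0.1 N and linear speed of case_b above 0.6 m/s).
It also fails if it takes over 64 s, if anything falls off the work surface, if the arm or the gripper's body presses on something with over 40 N, if the wrist force passes 120 N, or if a joint passes its speed limit or range.

## Working session

There is one attempt and no reset: what is moved stays moved. The work goes in short steps, Python scripts to look and compute and a tool call to move; the robot and the scene stay as the last step left them, time stands still between calls to the robot, and variables do not carry over. Pictures are saved under pics/ and viewed, about 8 in all and at most 12, crops included, and the job is handed in when it is done.

Besides the shell and the picture viewer there is one more tool, called after ">>>" as a command line: name --argument value ..., lists and objects as JSON in quotes. arm_command: Moves the arm, as the interface text tells. Its arguments: {"type":"object","properties":{"motion":{"type":"array"}},"required":["motion"]}

```bash
mkdir -p pics; ls
python3 - <<'E'
from station import ctrl
import cv2
s=ctrl.read_state(); print({k:s[k] for k in("clock","tool_pos","eef_rot","width","wrist_force")})
for n in("top","side"):
    d=ctrl.get_image(n); cv2.imwrite(f"pics/{n}0.png",d["img"]); print(n,[d[k] for k in("fx","fy","cx","cy","dist_coeffs","R","t")])
E
```

```text
pics
{'clock': 0.0, 'tool_pos': array([0.18752797, 0.6217964 , 0.23020253]), 'eef_rot': array([-4.58234244e-01, -3.10783217e+00,  3.01603387e-03]), 'width': 0.085565496163408, 'wrist_force': array([ 0.14119475, -0.45159379, -0.53427809])}
top [380.29034721148173, 380.29034721148173, 317.3629475941601, 191.1246927329759, array([-0.00350652,  0.        ,  0.        ,  0.        ,  0.        ]), array([[ 0.00610375, -0.99997835, -0.00245779],
       [-0.99317542, -0.00577592, -0.11648703],
       [ 0.11647032,  0.00315203, -0.99318917]]), array([0.08611872, 0.43805296, 1.02772696])]
side [421.76729935376727, 421.76729935376727, 320.02457547415247, 200.46509265745564, array([-0.07642786,  0.        ,  0.        ,  0.        ,  0.        ]), array([[ 0.95766372, -0.28692709,  0.02351712],
       [-0.14783732, -0.56023203, -0.81503632],
       [ 0.24703104,  0.777054  , -0.57893242]]), array([-0.40905304,  0.1715851 ,  1.01404655])]
```

View pics/top0.png

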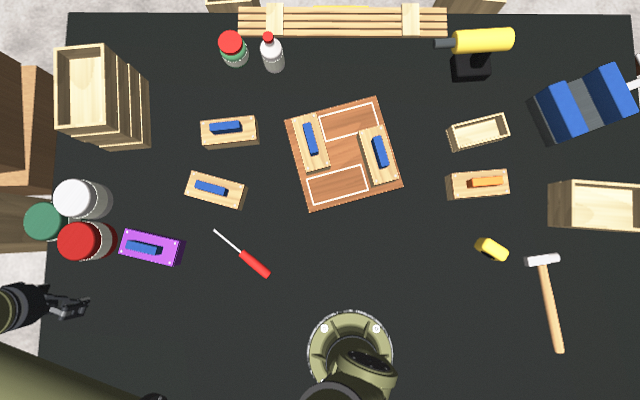

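View pics/side0.png

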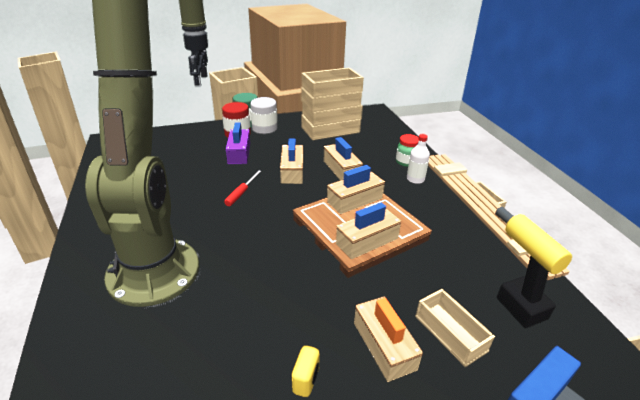

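The blue handles on loose plywood cases are at about (227,127) and (211,188) in the top view. The one at (143,247) is on the purple case, so it's a decoy, and the orange one at (487,182) is the reject. I'll fit poses next and confirm them with a crop.

```bash
cat > h.py <<'E'
import numpy as np, cv2
from scipy.optimize import minimize
from scipy.spatial.transform import Rotation as Ro
from station import ctrl
def K(d): return np.array([[d["fx"],0,d["cx"]],[0,d["fy"],d["cy"]],[0,0,1]])
def proj(d,P):
    return cv2.projectPoints(np.asarray(P,float).reshape(-1,3),cv2.Rodrigues(d["R"])[0],d["t"],K(d),d["dist_coeffs"])[0][:,0]
def ground(d,uv,z):
    n=cv2.undistortPoints(np.array([[uv]],float),K(d),d["dist_coeffs"])[0,0]
    r=d["R"].T@np.r_[n,1]; c=-d["R"].T@d["t"]; return (c+r*(z-c[2])/r[2])[:2]
def mask(d):
    h=cv2.cvtColor(d["img"],cv2.COLOR_BGR2HSV); return cv2.inRange(h,(105,130,60),(122,255,255))
B=np.array([[sx*.04,sy*.011,sz*.022] for sx in(-1,1) for sy in(-1,1) for sz in(-1,1)])
def box(p,zc,L=B):
    c,s=np.cos(p[2]),np.sin(p[2]); return L@np.array([[c,s,0],[-s,c,0],[0,0,1]])+[p[0],p[1],zc]
S=4
def fit(views,zc,uvs):
    """views: images; uvs: seed pixel of the handle in each view"""
    ms=[]
    for d,uv in zip(views,uvs):
        n,l,st,ce=cv2.connectedComponentsWithStats(mask(d))
        i=1+np.argmin(np.linalg.norm(ce[1:]-uv,axis=1)); 
        m=cv2.resize((l==i).astype(np.float32),None,fx=S,fy=S,interpolation=cv2.INTER_LINEAR)>.5; ms.append(m)
    def cost(p):
        c=0
        for d,m in zip(views,ms):
            q=cv2.convexHull(((proj(d,box(p,zc))+.5)*S*16-8).astype(np.int32))
            r=np.zeros(m.shape,np.uint8); cv2.fillConvexPoly(r,q,1,shift=4); r=r>0
            c+=1-(r&m).sum()/(r|m).sum()
        return c/len(ms)
    g=ground(views[0],uvs[0],zc); best=None
    for a in np.arange(0,np.pi,np.pi/8):
        o=minimize(cost,[*g,a],method="Nelder-Mead",options=dict(initial_simplex=np.array([[*g,a],[g[0]+.02,g[1],a],[g[0],g[1]+.02,a],[*g,a+.3]]),xatol=1e-4,fatol=1e-4))
        if best is None or o.fun<best.fun: best=o
    return best.x,best.fun
def slab(h1,h2):
    """h1 at slab (40,81), h2 at (-40,-81) mm"""
    v=np.subtract(h1[:2],h2[:2]); return (np.add(h1[:2],h2[:2])/2), np.arctan2(v[1],v[0])-np.arctan2(.162,.08), np.linalg.norm(v)
def yaw(rv): # direction of tool y in world, degrees
    y=Ro.from_rotvec(rv).as_matrix()[:,1]; return np.degrees(np.arctan2(y[1],y[0]))
E
python3 - <<'E'
from h import *
t,s=ctrl.get_image("top"),ctrl.get_image("side")
f=lambda z,*uv:fit([t,s],z,uv)
for nm,z,u,v in[("A",.082,(227,127),(345,148)),("B",.082,(211,188),(292,150)),("S1",.118,(310,138),(357,178)),("S2",.118,(380,151),(371,216))]:
    r=f(z,u,v); print(nm,r[0].round(4),np.degrees(r[0][2]).round(1),round(r[1],3)); 
    r1=fit([t],z,[u]);print("  top only",r1[0].round(4),round(r1[1],3)); globals()[nm]=r[0]
print(slab(S1,S2),slab(S2,S1))
st=ctrl.read_state();print(Ro.from_rotvec(st["eef_rot"]).as_matrix().round(3))
cv2.imwrite("pics/crop.png",cv2.resize(t["img"][90:270,110:410],None,fx=2.6,fy=2.6,interpolation=cv2.INTER_CUBIC))
E
```

```text
A [0.6038 0.3383 1.6504] 94.6 0.229
  top only [0.6022 0.3336 1.579 ] 0.247
B [0.4386 0.3695 1.3362] 76.6 0.253
  top only [0.4368 0.3669 1.2513] 0.229
S1 [0.5631 0.1088 0.2695] 15.4 0.209
  top only [0.56   0.1078 0.2414] 0.2
S2 [ 0.5304 -0.0688  0.3592] 20.6 0.223
  top only [ 0.5286 -0.0698  3.3546] 0.214
(array([0.54674811, 0.019977  ]), np.float64(0.27622277795378025), np.float64(0.18062922612880192)) (array([0.54674811, 0.019977  ]), np.float64(-2.865369875636013), np.float64(0.18062922612880192))
[[-0.957  0.289 -0.   ]
 [ 0.289  0.957 -0.001]
 [-0.    -0.001 -1.   ]]
```

View pics/crop.png

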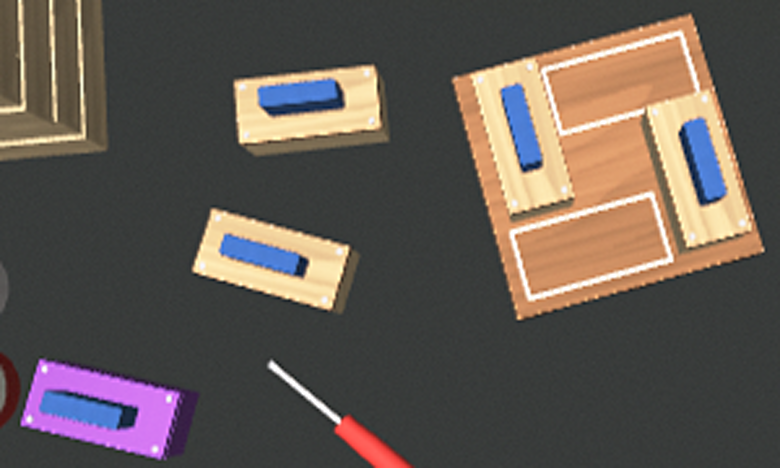

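The crop confirms it: the two plywood cases with blue handles are at crop (310,110) and (270,258), and the purple decoy is at (105,408). The slab's outlines are at the upper right and lower left. My mask loses the dark faces of the handles, so I'll loosen it and refit.

```bash
sed -i 's/(105,130,60),(122,255,255)/(100,110,18),(128,255,255)/' h.py
python3 - <<'E'
from h import *
t,s=ctrl.get_image("top"),ctrl.get_image("side")
for nm,z,u,v in[("A",.082,(227,127),(345,148)),("B",.082,(211,188),(292,150)),("S1",.118,(310,138),(357,178)),("S2",.118,(380,151),(371,216))]:
    r=fit([t,s],z,(u,v)); r1=fit([t],z,[u]); print(nm,r[0].round(4),np.degrees(r[0][2]).round(1),round(r[1],3),"top",r1[0].round(4),round(r1[1],3)); globals()[nm]=r[0]
c,a,n=slab(S1,S2); print(c,np.degrees(a),n)
# slab corners for check: project onto the picture
q=box([*c,a],0,np.array([[i*.135,j*.135,.036] for i,j in((1,1),(1,-1),(-1,-1),(-1,1))])); print(proj(t,q).round(1))
for p in((.081,-.04),(-.081,.04)): print("place",box([*c,a],0,np.array([[*p,.118]])).round(4))
E
```

```text
A [ 0.6043  0.3382 -1.4845] -85.1 0.188 top [0.6016 0.335  1.5951] 0.229
B [0.4386 0.3695 1.3353] 76.5 0.233 top [0.4369 0.366  1.2615] 0.202
S1 [0.5618 0.1083 0.2742] 15.7 0.183 top [0.5604 0.1077 3.3853] 0.178
S2 [ 0.5296 -0.0696  0.3516] 20.1 0.202 top [ 0.5283 -0.0697  0.2308] 0.191
[0.54569746 0.01934703] 16.03644068913459 0.18072783547313512
[[283.  119.5]
 [375.2  94.3]
 [403.5 185.5]
 [308.8 212.1]]
place [[0.6346 0.0033 0.118 ]]
place [[0.4568 0.0354 0.118 ]]
```

Slab fit: centre (0.546, 0.019), yaw 16.0°. Its projected corners match the picture to about 1 px. Case A is at (0.604, 0.338) at 95°, and B is at (0.438, 0.368) at 75°. Moving towards A.

>>> arm_command --motion '[[[1,-4.0,-1.25,0,0,0,0],[1,-4.0,-1.25,0,0,0,0],[1,-4.0,-1.25,0,0,0,0],[1,-4.0,-1.25,0,0,0,0],[1,-4.0,-1.25,0,0,0,0]]]'

```text
clock: 0.8
tool_pos: [0.3623, 0.5037, 0.2315]
eef_rot: [0.458, 3.108, 0.001]
wrist_force: [0.0, -0.6, 0.4]
width: 0.0855
```

>>> arm_command --motion '[[[1,-4.0,-1.25,0,0,0,0],[1,-4.0,-1.25,0,0,0,0],[1,-4.0,-1.25,0,0,0,0],[1,-4.0,-1.25,0,0,0,0],[1,-4.0,-1.25,0,0,0,0]]]'

```text
clock: 1.3
tool_pos: [0.5358, 0.3862, 0.2315]
eef_rot: [0.458, 3.108, 0.001]
wrist_force: [1.1, -0.1, -0.1]
width: 0.0853
```

>>> arm_command --motion '[[[1,-4.0,-1.25,0,0,0,0.1],[1,-4.0,-1.25,0,0,0,0.1],[1,0,0,0,0,0,0.14],[1,0,0,0,0,0,0.14],[1,0,0,0,0,0,0.14]]]'

```text
clock: 1.8
tool_pos: [0.6017, 0.3364, 0.231]
eef_rot: [-1.394, -2.815, 0.0]
wrist_force: [-0.6, 1.1, -0.6]
width: 0.0853
```

>>> arm_command --motion '[[[1,0,0,0,0,0,0.14],[1,0,0,0,0,0,0.14],[1,0,0,0,0,0,0.14],[1,0,0,0,0,0,0.14],[1,0,0,0,0,0,0]]]'

```text
clock: 2.3
tool_pos: [0.6013, 0.3369, 0.2312]
eef_rot: [2.11, 2.327, -0.0]
wrist_force: [-0.4, 0.3, -0.5]
width: 0.0853
```

```bash
cat >> h.py <<'E'
def go(x,y,z,jaw):
    """print the shift (cm) along the present tool axes and the turn to reach a pose, jaw = deg of tool y"""
    st=ctrl.read_state(); M=Ro.from_rotvec(st["eef_rot"]).as_matrix(); a=np.radians(jaw)
    Y=np.array([np.cos(a),np.sin(a),0]); Z=np.array([0,0,-1.]); T=np.c_[np.cross(Y,Z),Y,Z]
    print("t",round(st["clock"],2),"pos",st["tool_pos"].round(4),"yaw",round(yaw(st["eef_rot"]),1),"w",round(st["width"],4),"F",st["wrist_force"].round(1),"q",st["joint_pos"].round(2))
    print("shift cm",(M.T@([x,y,z]-st["tool_pos"])*100).round(2),"turn",Ro.from_matrix(M.T@T).as_rotvec().round(3))
E
python3 -c "
from h import *
go(.604,.338,.23,5)"
```

```text
t 2.3 pos [0.6013 0.3369 0.2312] yaw 5.6 w 0.0853 F [-0.4  0.3 -0.5] q [-0.81  0.42  0.37  1.35 -0.15  1.4  -0.35]
shift cm [0.08 0.28 0.12] turn [-0.     0.     0.011]
```

>>> arm_command --motion '[[[1,0.1,0.25,4,0,0,0],[1,0,0,4,0,0,0],[1,0,0,4,0,0,0],[1,0,0,3,0,0,0],[1,0,0,1.2,0,0,0]]]'

```text
clock: 2.8
tool_pos: [0.6015, 0.3371, 0.0653]
eef_rot: [-2.105, -2.33, 0.009]
wrist_force: [-0.5, 0.1, -0.9]
width: 0.0854
```

>>> arm_command --motion '[[[0,0,0,0,0,0,0],[-1,0,0,0,0,0,0],[-1,0,0,0,0,0,0],[-1,0,0,0,0,0,0],[-1,0,0,0,0,0,0]]]'

```text
clock: 3.3
tool_pos: [0.6044, 0.3387, 0.0711]
eef_rot: [2.109, 2.328, 0.004]
wrist_force: [-1.7, -0.3, 3.6]
width: 0.0213
```

>>> arm_command --motion '[[[-1,0,0,0,0,0,0],[-1,0,0,0,0,0,0],[-1,0,0,0,0,0,0],[-1,0,0,0,0,0,0],[-1,0,0,0,0,0,0]]]'

```text
clock: 3.8
tool_pos: [0.6045, 0.3386, 0.0711]
eef_rot: [2.11, 2.328, 0.004]
wrist_force: [-1.2, -0.3, 5.8]
width: 0.0212
```

Gripped at a width of 21 mm, which matches the board. Lifting.

>>> arm_command --motion '[[[-1,0,0,-1,0,0,0],[-1,0,0,-3,0,0,0],[-1,0,0,-4,0,0,0],[-1,0,0,-5,0,0,0],[-1,0,0,-5,0,0,0]]]'

```text
clock: 4.3
tool_pos: [0.6028, 0.3375, 0.2498]
eef_rot: [-2.11, -2.327, 0.004]
wrist_force: [0.7, 0.6, -3.4]
width: 0.0213
```

```bash
python3 -c "
from h import *
go(.635,.003,.25,16)
for n in ('top','side'): 
  d=ctrl.get_image(n);print(n,proj(d,[ctrl.read_state()['tool_pos']]))
  if n=='side': cv2.imwrite('pics/lift.png',d['img'])
go(.635,.003,.25,16)"
```

```text
t 4.3 pos [0.6028 0.3375 0.2498] yaw 5.6 w 0.0213 F [ 0.7  0.6 -3.4] q [-0.81  0.42  0.37  1.32 -0.15  1.44 -0.35]
shift cm [-3.36e+01 -7.00e-02  3.00e-02] turn [-0.003  0.001 -0.181]
top [[204.20493134 102.13188919]]
side [[346.69701959  95.6915001 ]]
t 4.4 pos [0.6073 0.3393 0.2586] yaw 5.6 w 0.0217 F [ 1.6 -0.3 -2.4] q [-0.81  0.41  0.37  1.31 -0.15  1.44 -0.35]
shift cm [-33.75  -0.54   0.65] turn [ 0.013 -0.005 -0.181]
```

View pics/lift.png

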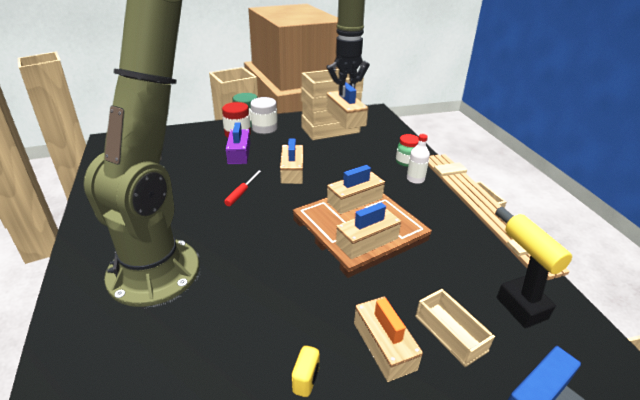

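Case A (at about (347,103)) hangs level in the gripper. Carrying it over to the far place.

>>> arm_command --motion '[[[-1,-2,0,0,0,0,0],[-1,-4,0,0,0,0,0],[-1,-4,0,0,0,0,0],[-1,-4,0,0,0,0,0],[-1,-4,0,0,0,0,0]]]'

```text
clock: 4.9
tool_pos: [0.6199, 0.1559, 0.2467]
eef_rot: [-2.11, -2.326, 0.007]
wrist_force: [0.9, 0.5, -3.7]
width: 0.021
```

>>> arm_command --motion '[[[-1,-4,0,0,0,0,0],[-1,-4,0,0,0,0,0],[-1,-4,0,0,0,0,0],[-1,-2.5,0,0,0,0,-0.09],[-1,-1,-0.3,0,0,0,-0.09]]]'

```text
clock: 5.4
tool_pos: [0.6328, -0.0021, 0.2469]
eef_rot: [-1.896, -2.504, 0.008]
wrist_force: [-0.6, 0.2, -3.4]
width: 0.021
```

>>> arm_command --motion '[[[-1,0,0,0,0,0,0],[-1,0,0,0,0,0,0],[-1,0,0,0,0,0,0]]]'

```text
clock: 5.7
tool_pos: [0.634, 0.006, 0.2483]
eef_rot: [-1.89, -2.507, 0.001]
wrist_force: [-0.1, 1.2, -4.4]
width: 0.0213
```

```bash
python3 -c "
from h import *
go(.6346,.0033,.25,16)
d=ctrl.get_image('top');cv2.imwrite('pics/over.png',cv2.resize(d['img'][20:240,220:480],None,fx=2.7,fy=2.7,interpolation=cv2.INTER_CUBIC))
go(.6346,.0033,.25,16)
# expected lid corners if the case is centred on the tool axis
p=ctrl.read_state()
L=np.array([[i*.075,j*.034,0] for i,j in((1,1),(1,-1),(-1,-1),(-1,1))])
c=box([*p['tool_pos'][:2],np.radians(yaw(p['eef_rot'])+90)],p['tool_pos'][2]-.011,L)
print('expected lid in crop',((proj(d,c)-[220,20])*2.7).round(0).tolist())"
```

```text
t 5.7 pos [0.634  0.006  0.2483] yaw 16.0 w 0.0213 F [-0.1  1.2 -4.4] q [-0.44  0.3   0.49  1.48 -0.14  1.4   0.33]
shift cm [-0.28 -0.02 -0.17] turn [-0.001 -0.001 -0.001]
t 5.75 pos [0.6342 0.0061 0.2485] yaw 16.0 w 0.0212 F [ 0.8  0.1 -4.3] q [-0.44  0.3   0.49  1.48 -0.14  1.4   0.33]
shift cm [-0.28 -0.04 -0.15] turn [-0.001 -0.001  0.   ]
expected lid in crop [[287.0, 263.0], [265.0, 188.0], [435.0, 142.0], [459.0, 216.0]]
```

View pics/over.png

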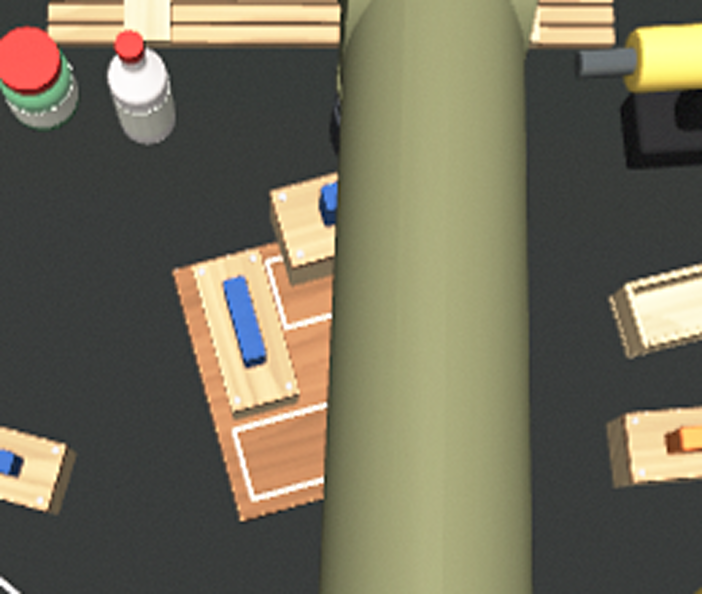

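Seen lid corners are (271,190) and (291,267); expected with the case centred were (265,188) and (287,263). So the case sits about 4 mm towards -y from the tool axis, which puts it almost exactly over the place. Lowering.

>>> arm_command --motion '[[[-1,0.1,0.1,3,0,0,0],[-1,0,0,4,0,0,0],[-1,0,0,3.5,0,0,0],[-1,0,0,2,0,0,0],[-1,0,0,1,0,0,0]]]'

```text
clock: 6.25
tool_pos: [0.6335, 0.007, 0.1114]
eef_rot: [-1.888, -2.506, 0.004]
wrist_force: [0.4, 0.2, -4.4]
width: 0.0211
```

>>> arm_command --motion '[[[-1,0,0,0,0,0,0],[-1,0,0,0,0,0,0],[-1,0,0,0.2,0,0,0],[-1,0,0,0,0,0,0]]]'

```text
clock: 6.65
tool_pos: [0.636, 0.0056, 0.1135]
eef_rot: [1.891, 2.507, 0.002]
wrist_force: [-0.0, -0.6, -4.6]
width: 0.0213
```

>>> arm_command --motion '[[[-1,0,0,0.3,0,0,0],[-1,0,0,0,0,0,0],[-1,0,0,0,0,0,0]]]'

```text
clock: 6.95
tool_pos: [0.6352, 0.0055, 0.1093]
eef_rot: [-1.892, -2.508, -0.0]
wrist_force: [-0.5, 0.4, -4.4]
width: 0.021
```

>>> arm_command --motion '[[[-1,0,0,0.2,0,0,0],[-1,0,0,0,0,0,0],[-1,0,0,0,0,0,0]]]'

```text
clock: 7.25
tool_pos: [0.6352, 0.0055, 0.1073]
eef_rot: [-1.892, -2.508, -0.0]
wrist_force: [-0.1, 0.2, -4.0]
width: 0.0214
```

>>> arm_command --motion '[[[-1,0,0,0.1,0,0,0],[-1,0,0,0,0,0,0],[-1,0,0,0,0,0,0]]]'

```text
clock: 7.55
tool_pos: [0.6352, 0.0054, 0.1072]
eef_rot: [1.892, 2.508, 0.001]
wrist_force: [-3.2, 0.6, 4.4]
width: 0.0216
```

It has touched down: Fz went from -4.4 to +4.4 N. Releasing.

>>> arm_command --motion '[[[0,0,0,0,0,0,0],[0.2,0,0,0,0,0,0],[0.4,0,0,0,0,0,0],[0.4,0,0,0,0,0,0],[0.4,0,0,0,0,0,0]]]'

```text
clock: 8.05
tool_pos: [0.6353, 0.0055, 0.1063]
eef_rot: [1.892, 2.508, 0.0]
wrist_force: [-0.2, 0.8, 0.2]
width: 0.0599
```

>>> arm_command --motion '[[[0.4,0,0,-2,0,0,0],[0.4,0,0,-4,0,0,0],[0.4,0,0,-4,0,0,0],[1,0,0,-4,0,0,0],[1,0,0,0,0,0,0]]]'

```text
clock: 8.55
tool_pos: [0.6385, 0.0051, 0.2533]
eef_rot: [1.887, 2.501, 0.012]
wrist_force: [1.2, 0.0, 0.2]
width: 0.0849
```

```bash
python3 -c "
from h import *
go(.438,.3680,.24,-15)"
```

```text
t 8.55 pos [0.6385 0.0051 0.2533] yaw 15.9 w 0.0849 F [1.2 0.  0.2] q [-0.44  0.29  0.49  1.48 -0.14  1.39  0.33]
shift cm [40.4  -9.34  1.14] turn [ 0.012 -0.001  0.54 ]
```

>>> arm_command --motion '[[[1,4,-0.93,0,0,0,0],[1,4,-0.93,0,0,0,0],[1,4,-0.93,0,0,0,0],[1,4,-0.93,0,0,0,0],[1,4,-0.93,0,0,0,0]]]'

```text
clock: 9.05
tool_pos: [0.5344, 0.1863, 0.2458]
eef_rot: [-1.892, -2.508, 0.0]
wrist_force: [0.0, 0.7, 0.0]
width: 0.0853
```

>>> arm_command --motion '[[[1,4,-0.93,0,0,0,0],[1,4,-0.93,0,0,0,0],[1,4,-0.93,0,0,0,0],[1,4,-0.93,0,0,0,0],[1,4,-0.93,0,0,0,0.13]]]'

```text
clock: 9.55
tool_pos: [0.4349, 0.3658, 0.2458]
eef_rot: [-2.054, -2.377, 0.0]
wrist_force: [1.0, 1.1, 0.4]
width: 0.0851
```

>>> arm_command --motion '[[[1,0,0,0,0,0,0.14],[1,0,0,0,0,0,0.14],[1,0,0,0,0,0,0.13],[1,0,0,0,0,0,0],[1,0,0,0,0,0,0]]]'

```text
clock: 10.05
tool_pos: [0.4359, 0.3645, 0.2459]
eef_rot: [2.49, 1.916, -0.001]
wrist_force: [-0.2, 0.6, -0.8]
width: 0.0855
```

```bash
python3 -c "
from h import *
go(.438,.366,.069,-15)
t,s=ctrl.get_image('top'),ctrl.get_image('side')
A=proj(t,[[.6346,.0033,.118]])[0];As=proj(s,[[.6346,.0033,.118]])[0]; print(A,As)
r=fit([t,s],.118,(A,As));r1=fit([t],.118,[A]);print(r,r1)
c,a=np.array([.5457,.01935]),np.radians(16.04)
for p in(r,r1): print('in slab',(p[0][:2]-c)@np.array([[np.cos(a),-np.sin(a)],[np.sin(a),np.cos(a)]]),np.degrees(p[0][2]-a))
cv2.imwrite('pics/placed.png',np.vstack([cv2.resize(t['img'][80:240,180:440],None,fx=2,fy=2),cv2.resize(s['img'][110:250,200:460],None,fx=2,fy=2)])[:600])"
```

```text
t 10.05 pos [0.4359 0.3645 0.2459] yaw -14.8 w 0.0855 F [-0.2  0.6 -0.8] q [-0.97  0.14  0.25  1.65 -0.03  1.36 -0.97]
shift cm [ 0.2   0.17 17.69] turn [-0.     0.     0.003]
[350.73375533 111.56952867] [396.35777735 192.75385822]
(array([ 0.63619168,  0.00394151, -1.3125831 ]), np.float64(0.18645930178576325)) (array([0.63427123, 0.00244421, 1.93903089]), np.float64(0.21830479205641096))
in slab [ 0.08271125 -0.03981223] -91.24547213660959
in slab [ 0.08045185 -0.0407206 ] 95.05828610865747
```

View pics/placed.png

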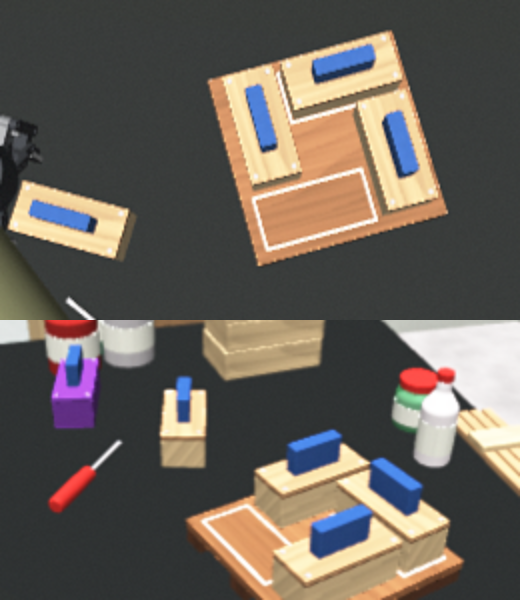

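Case A sits squarely in the far outline, measured at slab (82.7, -39.8) mm and about 1° off. Picking up B now.

>>> arm_command --motion '[[[1,0.2,0.2,4.4,0,0,0],[1,0,0,4.5,0,0,0],[1,0,0,4.5,0,0,0],[1,0,0,3,0,0,0],[1,0,0,1.0,0,0,0]]]'

```text
clock: 10.65
tool_pos: [0.4364, 0.3641, 0.0686]
eef_rot: [2.491, 1.913, -0.01]
wrist_force: [0.7, 1.0, 0.0]
width: 0.0853
```

>>> arm_command --motion '[[[0,0,0,0,0,0,0],[-1,0,0,0,0,0,0],[-1,0,0,0,0,0,0],[-1,0,0,0,0,0,0],[-1,0,0,0,0,0,0]]]'

```text
clock: 11.15
tool_pos: [0.439, 0.3668, 0.074]
eef_rot: [-2.492, -1.912, -0.004]
wrist_force: [-0.9, -0.5, 4.6]
width: 0.0211
```

>>> arm_command --motion '[[[-1,0,0,0,0,0,0],[-1,0,0,0,0,0,0],[-1,0,0,0,0,0,0],[-1,0,0,0,0,0,0],[-1,0,0,0,0,0,0]]]'

```text
clock: 11.65
tool_pos: [0.439, 0.3669, 0.074]
eef_rot: [-2.492, -1.912, -0.004]
wrist_force: [-1.5, -0.5, 6.1]
width: 0.0213
```

>>> arm_command --motion '[[[-1,0,0,-1,0,0,0],[-1,0,0,-3,0,0,0],[-1,0,0,-4,0,0,0],[-1,0,0,-5,0,0,0],[-1,0,0,-5,0,0,0]]]'

```text
clock: 12.15
tool_pos: [0.4376, 0.365, 0.2531]
eef_rot: [2.492, 1.912, -0.004]
wrist_force: [1.5, 0.8, -4.5]
width: 0.0211
```

>>> arm_command --motion '[[[-1,0,0,0,0,0,0],[-1,0,0,0,0,0,0]]]'

```text
clock: 12.35
tool_pos: [0.4386, 0.366, 0.2532]
eef_rot: [-2.493, -1.912, -0.002]
wrist_force: [0.5, -0.3, -6.0]
width: 0.0214
```

```bash
python3 -c "
from h import *
go(.4568,.0354,.25,16)"
```

```text
t 12.35 pos [0.4386 0.366  0.2532] yaw -15.0 w 0.0214 F [ 0.5 -0.3 -6. ] q [-0.97  0.14  0.25  1.63 -0.04  1.37 -0.97]
shift cm [-31.46  10.32   0.28] turn [ 0.001 -0.001 -0.541]
```

>>> arm_command --motion '[[[-1,-2,0.65,0,0,0,0],[-1,-4,1.3,0,0,0,0],[-1,-4,1.3,0,0,0,0],[-1,-4,1.3,0,0,0,0],[-1,-4,1.3,0,0,0,0]]]'

```text
clock: 12.85
tool_pos: [0.4466, 0.1738, 0.2495]
eef_rot: [-2.493, -1.912, 0.008]
wrist_force: [0.7, -0.3, -4.1]
width: 0.0213
```

>>> arm_command --motion '[[[-1,-4,1.3,0,0,0,0],[-1,-4,1.3,0,0,0,0],[-1,-3.5,1.2,0,0,0,0],[-1,-2,0.7,0,0,0,0],[-1,0,0,0,0,0,-0.11]]]'

```text
clock: 13.35
tool_pos: [0.4551, 0.0295, 0.2499]
eef_rot: [-2.388, -2.039, 0.007]
wrist_force: [0.2, 0.0, -3.8]
width: 0.021
```

>>> arm_command --motion '[[[-1,0,0,0,0,0,-0.11],[-1,0,0,0,0,0,-0.11],[-1,0,0,0,0,0,-0.11],[-1,0,0,0,0,0,-0.1],[-1,0,0,0,0,0,0]]]'

```text
clock: 13.85
tool_pos: [0.455, 0.0341, 0.25]
eef_rot: [-1.891, -2.505, 0.006]
wrist_force: [0.0, 0.5, -4.7]
width: 0.0213
```

>>> arm_command --motion '[[[-1,0,0,0,0,0,0],[-1,0,0,0,0,0,0]]]'

```text
clock: 14.05
tool_pos: [0.4562, 0.0346, 0.2515]
eef_rot: [-1.894, -2.505, 0.002]
wrist_force: [-0.1, 0.6, -4.1]
width: 0.021
```

```bash
python3 -c "
from h import *
d=ctrl.get_image('side');cv2.imwrite('pics/over2.png',cv2.resize(d['img'][60:260,220:460],None,fx=3,fy=3,interpolation=cv2.INTER_CUBIC))
go(.4568,.0354,.25,16)
p=ctrl.read_state()
L=np.array([[i*.075,j*.034,0] for i,j in((1,1),(1,-1),(-1,-1),(-1,1))])
for z in(-.014,-.074):
  c=box([*p['tool_pos'][:2],np.radians(yaw(p['eef_rot'])+90)],p['tool_pos'][2]+z,L)
  print('expected in crop',((proj(d,c)-[220,60])*3).round(0).tolist())"
```

```text
t 14.1 pos [0.4564 0.0347 0.2517] yaw 15.8 w 0.0209 F [ 0.5 -0.6 -3.4] q [-0.74 -0.14  0.56  1.89  0.08  1.38  0.07]
shift cm [0.05 0.06 0.17] turn [-0.001  0.    -0.003]
expected in crop [[246.0, 257.0], [314.0, 239.0], [419.0, 316.0], [347.0, 339.0]]
expected in crop [[246.0, 320.0], [312.0, 300.0], [414.0, 381.0], [344.0, 405.0]]
```

View pics/over2.png

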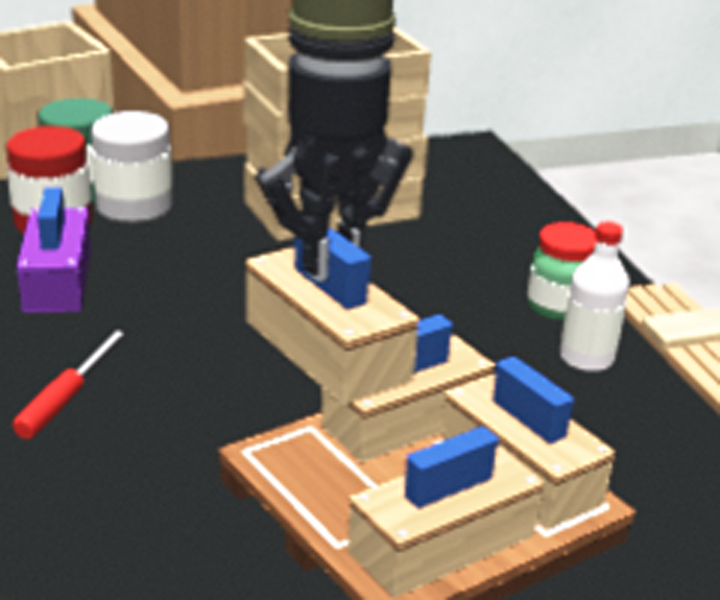

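Observed lid corners (246,263), (415,319) and (349,345) are within about 2 real px of those expected, so B is level and centred. Lowering.

>>> arm_command --motion '[[[-1,0.05,0,3,0,0,0],[-1,0,0,4,0,0,0],[-1,0,0,3.5,0,0,0],[-1,0,0,2,0,0,0],[-1,0,0,0.8,0,0,0]]]'

```text
clock: 14.6
tool_pos: [0.4548, 0.0351, 0.117]
eef_rot: [-1.892, -2.505, 0.006]
wrist_force: [0.3, 0.4, -3.9]
width: 0.0211
```

>>> arm_command --motion '[[[-1,0,0,0.2,0,0,0],[-1,0,0,0,0,0,0],[-1,0,0,0,0,0,0]]]'

```text
clock: 14.9
tool_pos: [0.4579, 0.0357, 0.1187]
eef_rot: [1.891, 2.507, 0.003]
wrist_force: [0.4, -1.1, -4.2]
width: 0.0213
```

>>> arm_command --motion '[[[-1,0,0,0.2,0,0,0],[-1,0,0,0,0,0,0],[-1,0,0,0,0,0,0]]]'

```text
clock: 15.2
tool_pos: [0.4569, 0.0355, 0.1156]
eef_rot: [1.892, 2.508, 0.001]
wrist_force: [-0.1, 0.2, -5.2]
width: 0.0211
```

>>> arm_command --motion '[[[-1,0,0,0.2,0,0,0],[-1,0,0,0,0,0,0],[-1,0,0,0.15,0,0,0],[-1,0,0,0,0,0,0],[-1,0,0,0,0,0,0]]]'

```text
clock: 15.7
tool_pos: [0.4567, 0.0354, 0.1118]
eef_rot: [-1.892, -2.508, 0.0]
wrist_force: [1.3, -0.2, -4.3]
width: 0.021
```

>>> arm_command --motion '[[[-1,0,0,0.15,0,0,0],[-1,0,0,0,0,0,0],[-1,0,0,0,0,0,0]]]'

```text
clock: 16.0
tool_pos: [0.4566, 0.0354, 0.1103]
eef_rot: [-1.892, -2.508, 0.0]
wrist_force: [0.4, 0.3, -4.6]
width: 0.0212
```

>>> arm_command --motion '[[[-1,0,0,0.1,0,0,0],[-1,0,0,0,0,0,0],[-1,0,0,0,0,0,0]]]'

```text
clock: 16.3
tool_pos: [0.4568, 0.0354, 0.11]
eef_rot: [-1.892, -2.507, -0.001]
wrist_force: [-3.6, -0.8, 5.5]
width: 0.0213
```

Touchdown. Release, lift and retreat upwards.

>>> arm_command --motion '[[[0,0,0,0,0,0,0],[0.2,0,0,0,0,0,0],[0.4,0,0,0,0,0,0],[0.4,0,0,0,0,0,0],[0.4,0,0,0,0,0,0]]]'

```text
clock: 16.8
tool_pos: [0.4568, 0.0355, 0.1093]
eef_rot: [1.892, 2.508, 0.0]
wrist_force: [-0.1, -0.7, 0.3]
width: 0.0597
```

>>> arm_command --motion '[[[0.4,0,0,-2,0,0,0],[0.4,0,0,-4,0,0,0],[0.4,0,0,-4,0,0,0],[1,0,0,-4,0,0,0],[1,4,0,0,0,0,0]]]'

```text
clock: 17.3
tool_pos: [0.4502, 0.0702, 0.2554]
eef_rot: [1.9, 2.493, 0.014]
wrist_force: [1.4, 1.5, 0.1]
width: 0.0848
```

>>> arm_command --motion '[[[1,4,0,0,0,0,0],[1,4,0,0,0,0,0],[1,4,0,0,0,0,0],[1,4,0,0,0,0,0],[1,4,0,0,0,0,0]]]'

```text
clock: 17.8
tool_pos: [0.3902, 0.2678, 0.2494]
eef_rot: [-1.892, -2.508, -0.001]
wrist_force: [1.3, 0.0, -0.2]
width: 0.085
```

>>> arm_command --motion '[[[1,4,0,0,0,0,0],[1,4,0,0,0,0,0],[1,0,0,0,0,0,0],[1,0,0,0,0,0,0],[1,0,0,0,0,0,0]]]'

```text
clock: 18.3
tool_pos: [0.3696, 0.342, 0.2492]
eef_rot: [1.894, 2.506, -0.001]
wrist_force: [0.9, 0.1, 0.1]
width: 0.0852
```

```bash
python3 -c "
from h import *
t,s=ctrl.get_image('top'),ctrl.get_image('side')
c,a=np.array([.5457,.01935]),np.radians(16.04)
for P in([.6346,.0033,.118],[.4568,.0354,.118]):
  A,As=proj(t,[P])[0],proj(s,[P])[0]
  for p in(fit([t,s],.118,(A,As)),fit([t],.118,[A])): print('in slab',(p[0][:2]-c)@np.array([[np.cos(a),-np.sin(a)],[np.sin(a),np.cos(a)]]),np.degrees(p[0][2]-a)%180,p[1])
cv2.imwrite('pics/final.png',np.vstack([cv2.resize(t['img'][80:230,250:510],None,fx=2,fy=2),cv2.resize(s['img'][110:250,200:460],None,fx=2,fy=2)])[:600])
go(.45,.03,.3,16)"
```

```text
in slab [ 0.0825867  -0.03965515] 88.99015569365436 0.18746884424186505
in slab [ 0.0806426  -0.04089461] 94.70695667760425 0.21840402588066143
in slab [-0.08186017  0.04175074] 85.0847529548839 0.1964612962068082
in slab [-0.08262005  0.04121799] 93.51576358653486 0.21558757160215236
t 18.4 pos [0.3697 0.3418 0.2495] yaw 15.8 w 0.0854 F [-0.7 -1.1 -0.5] q [-1.01 -0.    0.22  1.79  0.    1.36 -0.52]
shift cm [-32.19  -0.75  -5.06] turn [ 0.    -0.    -0.004]
```

View pics/final.png

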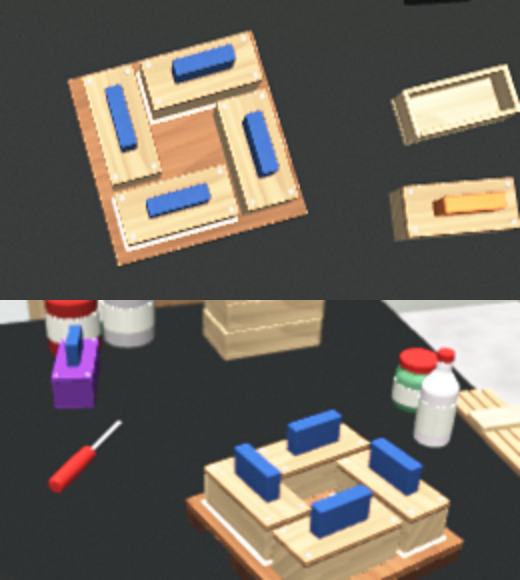

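The pinwheel is complete in both views. The cases are flat and square, the orange-handled case looks undisturbed and the arm is clear. Handing in.

```bash
python3 -c "
from station import ctrl
print(ctrl.sign_off())"
```

```text
the job is handed in; nothing more can be done
None
```

Both loose blue-handled cases are in the two empty outlines, completing the pinwheel. I lowered each one until the wrist force showed contact, then let go and moved the arm clear. I handed the job in at about 18.4 s of the 64 s allowed.

My last camera check, in slab coordinates:

| Case | Measured (mm) | Target (mm) |
|---|---|---|
| Far place | (82.6, -39.7) | (81, -40) |
| Near place | (-81.9, 41.8) | (-81, 40) |

- **Position:** both cases are within about 2 mm of target, against the 15 mm allowed.
- **Angle:** the two-camera and top-only fits disagree by several degrees (89° vs 95° and 85° vs 94°, where 90° is ideal). All are within the 10° limit, and the tool let go of both at about 16°, in line with the slab.
- **Height and tilt:** I did not measure these at the end. Both cases look flat in the side view, and they touched the deck at the expected height.
- **Other cases:** I did not touch the orange-handled case or the purple one. The orange one looks unmoved by eye, but I did not measure it.

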